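# Open the biscuit rack for restocking

## Task

The biscuit rack on the shop counter has to be opened up for restocking. With closed fingers, press the orange release pad of the sliding white stop down and, keeping it down, push the stop back along its toothed bar, away from the cartons, until it is fully home against the dark end post; then lift off so that the pad springs up again. Grasp nothing, and leave the two cartons, the cup and the jar where they stand.

Things in the scene. Friction and masses are not known exactly. Their poses are not given: they have to be found in the camera images.
- rack: Rack fixed to the counter, wooden base 122 x 360 x 10 mm (its x, y, z). Origin: on the counter at mid-length, 9 mm to -x of mid-width. The stop must go to rack +y. Dark end plate (8 mm thick, 85 high) at the -y end, dark end post (19 mm thick, 70 high) at the +y end. Toothed bar along y at rack x = 57 mm, 38 to 50 mm high, tooth pitch 10 mm. Yaw within 0.45 rad.
- stop (a joint): Position of the white sliding stop along the bar (m): 0 = nearest the cartons, 0.15 = fully home against the end post. It starts between 0 and 0.07. The ratchet blocks the growing direction (after up to 10 mm of play) unless the release pad is held down. Sliding friction about 3 N.
- release (a joint): How far the orange release pad is pressed (m): 0 = up, 0.010 = fully down on a hard stop. From 0.007 on the ratchet is free. Spring: 3 N at first, 6 N fully down; springs up when let go. At rest it may read up to 0.005 when the pawl sits on a tooth.
- pad_top (a point): Centre of the orange pad's top, moving with it: 50 mm above the counter when up, 40 when fully down. Pad 64 x 50 mm (rack x, y), in a channel 60 mm wide along rack y between two upright white walls 95 mm long, 8 mm thick: carton side 80 mm high, rear 75 mm high (above the counter). Open above and to rack -x; to +x a low white slider, 57 mm high, covers the bar.
- lug_top (a point): Middle of the top edge of the stop's rear wall (8 mm thick), 75 mm above the counter and 34 mm to rack +y of the pad's centre. A fingertip on the pad pushes against this wall's inner face, 30 mm to rack +y of the pad's centre.
- home_post (a point): Top edge of the inner face of the dark end post, 70 mm above the counter, at rack x = 0, y = 161 mm. The outer face of the stop's rear wall meets it when fully home (lug_top then lies 4 mm to rack -y of it).
- carton_a: Biscuit carton (pale tan with a red band), 70 x 36 x 75 mm, 0.18 kg, standing loose on the rack's base beside the end plate, top 85 mm above the counter. Origin: centre of its underside. Leave it standing.
- carton_b: Second carton, the same, standing loose between carton_a and the stop. Leave it standing.
- cup: White mug, 72 mm across, 60 mm high, loose on the counter beside the rack (either long side). Origin: centre of its underside. Leave it.
- jar: Amber jar, 66 mm across, 85 mm high, loose on the counter on the rack's other long side. Origin: centre of its underside. Leave it.
Mind the look-alikes: they are no part of the job. Leave any pink or turquoise look-alike of the cup alone.

How it is judged:
On the way, in this order (a step that is already met when the one before it is completed fails the run):
1. the release pad is pressed down (over 6 mm) before the stop has moved 20 mm (value of joint release above 0.006 m and distance of lug_top from where it was at the start of the episode below 0.02 m), for 0.05 s.
2. the stop comes past 130 mm with the pad still held down (value of joint release above 0.005 m and value of joint stop above 0.13 m), for 0.05 s.
At the end, for the whole second after the job is handed in: The stop is within 5 mm of the end post and at rest, the release pad is up again (within 3 mm), and cartons, cup and jar stand upright within 20 mm of where they started (value of joint stop above 0.145 m and velocity of joint stop between -0.005 and 0.005 m/s and value of joint release below 0.003 m and distance of each of carton_a, carton_b, cup, jar from where it was at the start of the episode below 0.02 m and angle between each of carton_a, carton_b, cup, jar's own z axis and vertical below 0.2 rad); the robot touches nothing.
It fails at once if the first carton is moved by more than 25 mm, lifted by more than 12 mm or tipped (distance of carton_a from where it was at the start of the episode above 0.025 m or height (world z) of carton_a above 0.022 m or angle between carton_a's own z axis and vertical above 0.3 rad).
It fails at once if the second carton is moved by more than 25 mm, lifted by more than 12 mm or tipped (distance of carton_b from where it was at the start of the episode above 0.025 m or height (world z) of carton_b above 0.022 m or angle between carton_b's own z axis and vertical above 0.3 rad).
It fails at once if the cup is moved by more than 25 mm, lifted by more than 12 mm or tipped (distance of cup from where it was at the start of the episode above 0.025 m or height (world z) of cup above 0.012 m or angle between cup's own z axis and vertical above 0.3 rad).
It fails at once if the jar is moved by more than 25 mm, lifted by more than 12 mm or tipped (distance of jar from where it was at the start of the episode above 0.025 m or height (world z) of jar above 0.012 m or angle between jar's own z axis and vertical above 0.3 rad).
It also fails if it takes over 37 s, if anything falls off the work surface, if the arm or the gripper's body presses on something with over 40 N, if the wrist force passes 120 N, or if a joint passes its speed limit or range.

## Robot

A 6-joint arm with a two-finger parallel gripper is mounted at the origin on the work surface. World frame = base frame: x ahead of the robot, y to its left, z up, the work surface at z = 0. Lengths are in m, angles in rad, forces in N, time in s.
With the tool pointing down it reaches from about 0.3 to 0.875 m from the base axis. Payload 4.2 kg.
Tool frame: the origin (TCP) lies between the finger pads; the fingertips stand bot.nose_length ahead of it and the grasp point (between the pads) lies 8 mm behind it (bot.nose_length is the distance from the TCP to the fingertips, in m); z points along the fingers, y is the line along which they close (so a half turn about z gives the same grasp; the last joint's range is limited). The gripper opens to 85 mm and grips with 20 to 120 N. Pads are 22 mm wide; open, the fingers measure 114 mm over their backs; the gripper's body (76 mm by 85 mm) begins 54 mm behind the grasp point. The pads swing forward as they close: fully open they stand 13 mm farther back than shut.
Start: joints at [1.15, 0.32, 1.565, -0, 1.257, -0.02], TCP at [0.224, 0.529, 0.203] pointing down, gripper open.
Joint ranges: [-3.11, 3.11], [-0.84, 2.01], [0.21, 2.61], [-1.34, 4.49], [0.05, 2.63], [-2.56, 2.56]. Speed limits (rad/s): [2.57, 2.57, 3.14, 3.14, 3.14, 3.14].

## Interface

Orientations are given as a unit quaternion [w, x, y, z].
In Python, from bench import readout, cams, bot gives the robot as it stands. The module is installed in compiled form; this text tells all that it offers.
- The arm moves only by the tool step_arm, never from a script. Its argument "steps" is a list that holds one entry, the list of rows, each a list of 4 numbers: the shift along the world's x, y, z each as a share of 6 cm, from -1 to 1, then the turn about the world's z as a share of pi/2 rad, from -1 to 1. A call has 1 to 20 rows; each row shifts and turns the commanded pose from where the row before left it; what a row does not reach is not made up. A row lasts 1/8 s, in which the tool goes at most 62.5 mm and 10.7 degrees, less where a joint would pass 70% of its speed; a pose out of reach is approached as far as the arm can. A call with a number of a shift or a turn outside -1 to 1 is refused whole. A call with a gripper value outside its range is refused whole. "gripper" is the opening, from -1 (shut) to 1 (fully open), set as the call begins (left out, the last holds). The fingers move at their own pace and stop on an object; "grip_force" is the grip in N (left out, the last holds). Time passes only in rows, so rows that do not move let the fingers close. It gives the time, the measured TCP pose, the force, the opening and the grip force at its end, in the units of the state.
- readout.observe(): the state, without advancing time (a new reading comes with each control period).
- cams.capture(name): name is "side" or "top"; returns the picture (384x512x3 uint8, red, green, blue); there is no depth.
- cams.get_calibration(name): a dict with "camera_matrix" (3x3 intrinsics, pixels), "R" (3x3) and "t" (3): a world point X has camera coordinates R X + t. Camera axes: x right, y down, z forward; pixel columns grow to the right and rows downward; lengths in m; the calibration is good to about 2 mm. A picture is of the moment at which its call begins. get_calibration takes no time and is no camera call.
- bot.sign_off(): hands the job in; it is judged then, once.
The state is a dict: "time": time; "q": joint angles; "joint_vel": joint speeds; "tau": joint torques, N m; "ee_pos": TCP position; "eef_rot": TCP orientation; "ft_force": force on the tool from outside, world axes, zero at the start; "ft_torque": the same for the moment, N m; "gripper_width": opening from 0.0 (shut) to 1.0 (fully open); "gripper_force": force on a finger pad.
Only numpy, scipy, OpenCV 4.12 (cv2) and the standard library are available. Lean on these libraries where they do the work, as an engineer would, in place of code of your own. Each camera call takes 0.05 s, during which the arm holds its last target. There are 200 camera calls.

## Working session

There is one attempt and no reset: what is moved stays moved. The work goes in short steps, Python scripts to look and compute and a tool call to move; the robot and the scene stay as the last step left them, time stands still between calls to the robot, and variables do not carry over. Pictures are saved under pics/ and viewed, at most 10 in all, crops included, and the job is handed in when it is done.

Besides the shell and the picture viewer there is one more tool, called after "Emit:" by a JSON object that holds its "op" and its "data", one argument or row to a line. step_arm: Moves the arm, as the interface text tells. Shift numbers are shares of 6 cm and turn numbers shares of pi/2 rad, none past 1 either way. Its arguments: {"type":"object","properties":{"steps":{"type":"array"},"gripper":{"type":"number"},"grip_force":{"type":"number"}},"required":["steps"]}

```bash
mkdir -p pics; python3 - <<'E'
from bench import readout,cams,bot
import cv2,numpy as np
o=readout.observe();print(o['time'],o['ee_pos'],o['eef_rot'],o['gripper_width'],bot.nose_length)
for n in('top','side'):
    im=cams.capture(n);cv2.imwrite(f'pics/{n}0.png',im[:,:,::-1]);c=cams.get_calibration(n)
    print(n,np.round(c['camera_matrix'],1).tolist(),np.round(c['R'],3).tolist(),c['t'])
E
```

```text
0.0 [0.22412441 0.52895974 0.20168291] [-1.79898963e-04  1.99050935e-01  9.79988752e-01 -8.59823296e-04] 1.0006047971653074 0.011
top [[386.2, 0.0, 254.1], [0.0, 386.2, 189.5], [0.0, 0.0, 1.0]] [[-0.012, -1.0, 0.011], [-0.996, 0.011, -0.093], [0.093, -0.012, -0.996]] [0.03960327 0.55335525 0.8008301 ]
side [[448.4, 0.0, 253.6], [0.0, 448.4, 187.0], [0.0, 0.0, 1.0]] [[0.972, -0.233, 0.017], [-0.142, -0.647, -0.749], [0.185, 0.726, -0.663]] [-0.49641369  0.16458984  1.06125153]
```

View pics/top0.png

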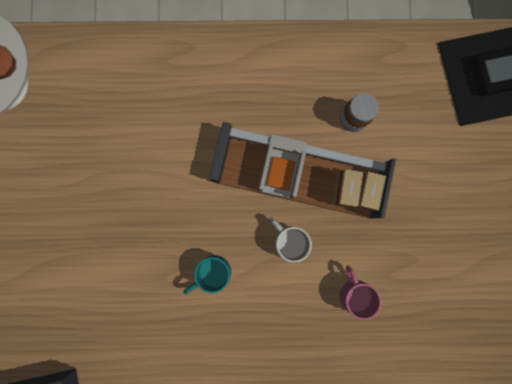

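View pics/side0.png

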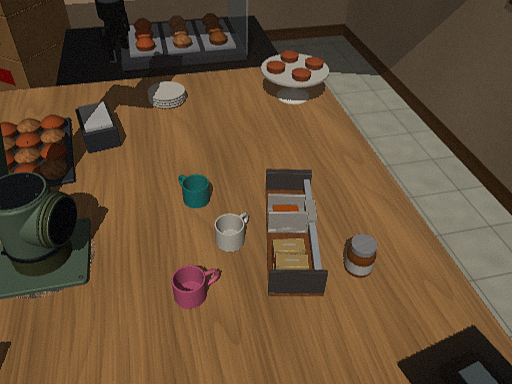

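The top view shows the rack with its dark end post at left (221,152). The orange pad is at (280,172), between white walls at (268,165) and (298,172). The cartons are at (352,188) and (373,190), the white cup at (293,244) and the jar at (358,112). The teal (212,274) and pink (360,298) mugs are look-alikes, and only the white mug fits the cup. The only other orange areas are pastries off the rack, so the pad is the one in the stop. I'll confirm with an enlarged crop and measure.

```bash
cat > h.py <<'E'
import cv2,numpy as np
from bench import cams
def ray(n,uv,z):
    c=cams.get_calibration(n);K,R,t=map(np.array,(c['camera_matrix'],c['R'],c['t']))
    d=R.T@np.linalg.inv(K)@np.array([uv[0],uv[1],1.]);o=-R.T@t
    return o+d*(z-o[2])/d[2]
def px(n,X):
    c=cams.get_calibration(n);p=np.array(c['camera_matrix'])@(np.array(c['R'])@X+np.array(c['t']));return p[:2]/p[2]
def orange(im,box):
    h=cv2.cvtColor(im,cv2.COLOR_BGR2HSV);m=cv2.inRange(h,(4,190,120),(16,255,255))
    k=np.zeros_like(m);x0,y0,x1,y1=box;k[y0:y1,x0:x1]=m[y0:y1,x0:x1]
    cs=cv2.findContours(k,0,2)[0];return max(cs,key=cv2.contourArea)
E
python3 - <<'E'
from h import *
for n,b in(('top',(255,140,310,205)),('side',(262,195,312,225))):
    im=cv2.imread(f'pics/{n}0.png');c=orange(im,b);r=cv2.minAreaRect(c);print(n,r,cv2.contourArea(c))
    M=cv2.moments(c);p=(M['m10']/M['m00'],M['m01']/M['m00'])
    for z in(.045,.05):print(z,ray(n,p,z))
    q=cv2.boxPoints(r)
    if n=='top':print(np.round([ray(n,x,.05)[:2] for x in q],4).tolist())
im=cv2.imread('pics/top0.png')[105:235,200:405]
cv2.imwrite('pics/crop.png',cv2.resize(im,None,fx=3.9,fy=3.9,interpolation=cv2.INTER_CUBIC))
E
```

```text
top ((277.40057373046875, 172.34750366210938), (14.523738861083984, 28.429445266723633), 11.888657569885254) 367.5
0.045 [ 0.58761905 -0.01605447  0.045     ]
0.05 [ 0.58693231 -0.01568852  0.05      ]
[[0.561, 0.0057], [0.6195, -0.0075], [0.6128, -0.0371], [0.5545, -0.0237]]
side ((285.0, 207.5), (5.0, 24.0), 90.0) 107.5
0.045 [ 0.58824527 -0.00809721  0.045     ]
0.05 [ 0.58647904 -0.01297794  0.05      ]
```

View pics/crop.png

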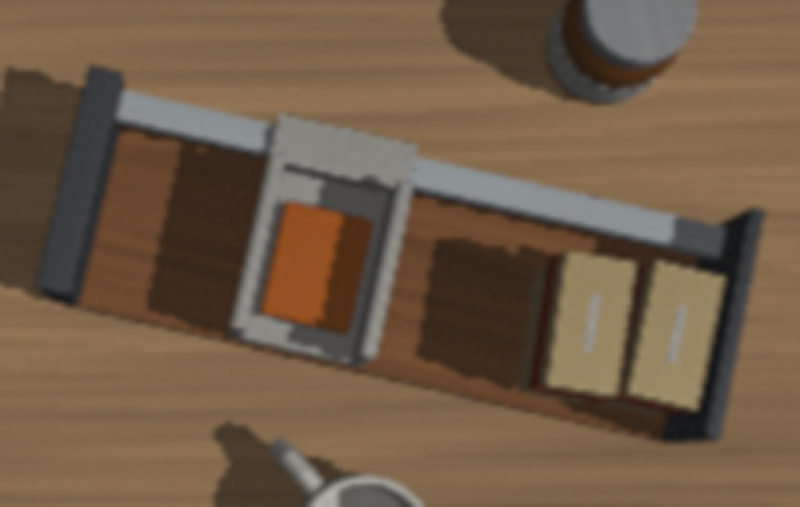

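The crop confirms the orange pad, partly shadowed, with crop corners (288,202), (370,215), (350,333) and (262,318). The rear wall is on its left towards the dark post, and the slider over the bar is above. Next: rack axes, post and wall positions.

```bash
python3 - <<'E'
from h import *
im=cv2.imread('pics/top0.png')
h=cv2.cvtColor(im,cv2.COLOR_BGR2HSV);m=cv2.inRange(h,(3,200,50),(17,255,255));k=m*0;k[150:200,262:300]=m[150:200,262:300]
c=max(cv2.findContours(k,0,2)[0],key=cv2.contourArea);r=cv2.minAreaRect(c);print(r)
B=[ray('top',q,.049)[:2] for q in cv2.boxPoints(r)];print(np.round(B,4).tolist(),'sizes',np.linalg.norm(B[0]-B[1]),np.linalg.norm(B[1]-B[2]),'ctr',np.mean(B,0))
f=lambda u,v,z:ray('top',(199.6+u/3.9,104.6+v/3.9),z)[:2]
P={'post_in_a':(122,85,.07),'post_in_b':(76,300,.07),'post_out_a':(92,68,.07),'post_out_b':(42,290,.07),
'rear_out_a':(272,125,.075),'rear_out_b':(232,330,.075),'front_out_a':(414,160,.08),'front_out_b':(376,360,.08),
'plate_a':(762,212,.085),'plate_b':(718,438,.085),'base_a':(80,303,.01),'base_b':(660,438,.01),'bar_a':(122,90,.05),'bar_b':(720,228,.05)}
W={n:f(*v) for n,v in P.items()}
for n,v in W.items():print(n,np.round(v,4))
# rack +y direction angle; yaw: y axis=(-sin,cos)
for a,b in(('base_b','base_a'),('bar_b','bar_a')):
    d=W[a]-W[b];d=W[b]-W[a];print('yaw',a,np.arctan2(-d[0],d[1]))
for a in('post_in','post_out','rear_out','front_out','plate'):
    d=W[a+'_a']-W[a+'_b'];print('yaw',a,np.arctan2(d[1],d[0]),np.linalg.norm(d))
yw=float(np.mean([-.235]))
for yw in(-.2,-.215,-.23):
    ey=np.array([-np.sin(yw),np.cos(yw)]);ex=np.array([np.cos(yw),np.sin(yw)])
    print(yw,'along y:',{n:round(float(.5*(W[n+'_a']+W[n+'_b'])@ey),4) for n in('post_in','post_out','rear_out','front_out','plate')},'pad',np.mean(B,0)@ey,'x',np.mean(B,0)@ex,'base',W['base_a']@ex,W['base_b']@ex)
E
```

```text
((285.0, 176.0), (0.0, 0.0), 0.0)
[[0.5791, -0.0314], [0.5791, -0.0314], [0.5791, -0.0314], [0.5791, -0.0314]] sizes 0.0 0.0 ctr [ 0.57911813 -0.03143375]
post_in_a [0.6803 0.0797]
post_in_b [0.5666 0.1044]
post_out_a [0.6896 0.0955]
post_out_b [0.572 0.122]
rear_out_a [0.6569 0.0013]
rear_out_b [0.5496 0.0237]
front_out_a [ 0.6366 -0.0718]
front_out_b [ 0.5329 -0.0497]
plate_a [ 0.6066 -0.2497]
plate_b [ 0.4909 -0.222 ]
base_a [0.5718 0.1069]
base_b [ 0.4926 -0.2156]
bar_a [0.6828 0.0807]
bar_b [ 0.6041 -0.2401]
yaw base_b -0.24090604420395198
yaw bar_b -0.24056544203466468
yaw post_in -0.21345201505846062 0.11630251479665307
yaw post_out -0.22198495492883336 0.1204831646903138
yaw rear_out -0.20525991540634722 0.10963331406826739
yaw front_out -0.2094202119187762 0.10602923049402707
yaw plate -0.23548537793565263 0.11901970375028598
-0.2 along y: {'post_in': 0.2141, 'post_out': 0.2319, 'rear_out': 0.1321, 'front_out': 0.0566, 'plate': -0.1221} pad 0.08424583839770138 x 0.5738192443462369 base 0.5391623618286643 0.5255834723548816
-0.215 along y: {'post_in': 0.2229, 'post_out': 0.2408, 'rear_out': 0.1409, 'front_out': 0.0654, 'plate': -0.1134} pad 0.09284332681408615 x 0.5724910507034243 base 0.5358263395521651 0.527225310427898
-0.23 along y: {'post_in': 0.2318, 'post_out': 0.2497, 'rear_out': 0.1497, 'front_out': 0.0742, 'plate': -0.1045} pad 0.10141992587361763 x 0.5710340489893819 base 0.5323697586097673 0.5287485250302835
```

Pixel measurements agree: wall spacing 75.5 mm against 76 given, yaw ≈ -0.238, stop ≈ 0.068, travel left ≈ 82 mm. The pad centre is ≈ (0.584, -0.022). I'll close the fingers, then fly above the pad about 10 mm towards the rear wall, with the tool's y along rack x.

Emit:
{"op": "step_arm", "data": {
  "steps": [
    [[0.378, -0.564, 0, -0.056], [0.378, -0.564, 0, -0.056], [0.378, -0.564, 0, -0.056], [0.378, -0.564, 0, -0.056], [0.378, -0.564, 0, -0.056], [0.378, -0.564, 0, -0.056], [0.378, -0.564, 0, -0.056], [0.378, -0.564, 0, -0.056], [0.378, -0.564, 0, -0.056], [0.378, -0.564, 0, -0.056], [0.378, -0.564, 0, -0.056], [0.378, -0.564, 0, -0.056], [0.378, -0.564, 0, -0.056], [0.378, -0.564, 0, -0.056], [0.378, -0.564, 0, -0.056], [0.378, -0.564, 0, -0.056], [0, 0, 0, 0], [0, 0, 0, 0]]
  ],
  "gripper": -1,
  "grip_force": 20
}}

```text
time: 2.35
ee_pos: [0.5866, -0.0117, 0.202]
eef_rot: [-0.001, 0.786, 0.618, -0.0]
ft_force: [0.0, -0.2, 0.5]
gripper_width: 0.002
gripper_force: 0.0
```

Emit:
{"op": "step_arm", "data": {
  "steps": [
    [[0, 0, -0.45, 0], [0, 0, -0.45, 0], [0, 0, -0.45, 0], [0, 0, 0, 0]]
  ]
}}

```text
time: 2.85
ee_pos: [0.585, -0.0108, 0.1198]
eef_rot: [-0.002, 0.785, 0.619, -0.002]
ft_force: [0.2, 0.7, 1.2]
gripper_width: -0.003
gripper_force: 0.0
```

```bash
python3 - <<'E'
from h import *
from bench import readout
o=readout.observe();e=np.array(o['ee_pos']);print(e,o['ft_force'])
a=[]
for n,c in(('top',(285,165)),('side',(290,200))):
    im=np.ascontiguousarray(cams.capture(n)[:,:,::-1])
    p=px(n,e-[0,0,.011]);print(n,p,'pad pred',px(n,[.5843,-.0219,.049]))
    x,y=c;a.append(cv2.resize(im[y-50:y+50,x-65:x+65],None,fx=6,fy=6,interpolation=cv2.INTER_CUBIC)[:, :])
cv2.imwrite('pics/t1.png',a[0]);cv2.imwrite('pics/s1.png',a[1])
E
```

```text
[ 0.58495027 -0.01082153  0.1197635 ] [0.18773741 0.73048481 1.15904302]
top [277.08038367 169.18350558] pad pred [280.39006156 173.58633768]
side [285.1070994  189.84663039] pad pred [284.59874249 210.56460906]
```

View pics/s1.png

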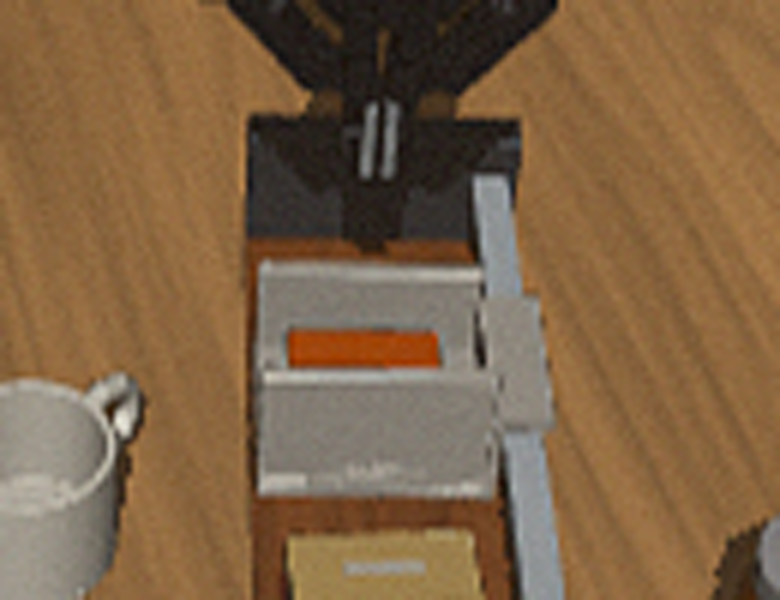

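View pics/t1.png

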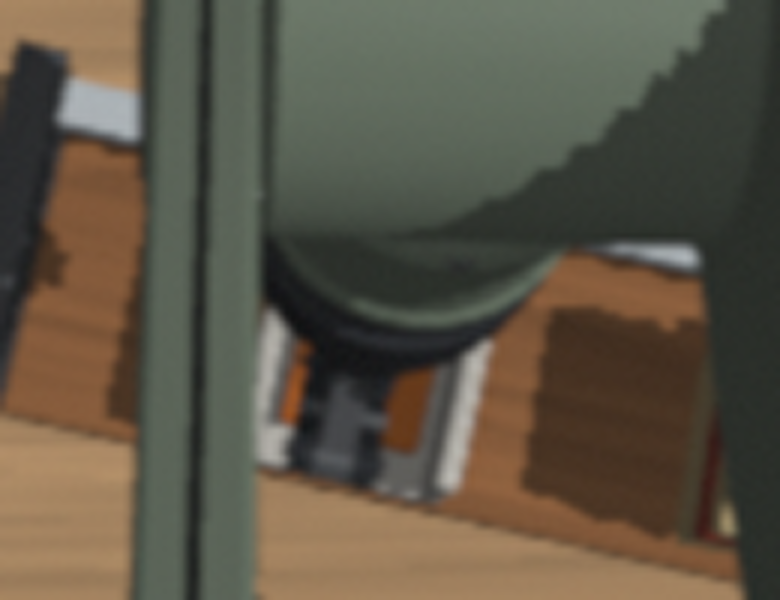

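The side view shows the fingertip at crop (370,248), just above and short of the rear wall's top edge (260–480, 270). The pad is at (364,348), and the fingers are centred across it. The top view shows the fingers inside the channel, between the walls at crop x 285 and 450. I'll shift 3 mm away from the rear wall and descend to just above the pad.

Emit:
{"op": "step_arm", "data": {
  "steps": [
    [[0.02, -0.057, 0, 0], [0, 0, -0.22, 0], [0, 0, -0.22, 0], [0, 0, -0.22, 0], [0, 0, -0.22, 0], [0, 0, 0, 0], [0, 0, 0, 0]]
  ]
}}

```text
time: 3.82
ee_pos: [0.5887, -0.0154, 0.0688]
eef_rot: [0.0, 0.786, 0.618, 0.0]
ft_force: [0.0, 0.5, -0.2]
gripper_width: -0.0
gripper_force: 0.0
```

Emit:
{"op": "step_arm", "data": {
  "steps": [
    [[0, 0, -0.07, 0], [0, 0, -0.07, 0], [0, 0, -0.07, 0], [0, 0, 0, 0], [0, 0, 0, 0]]
  ]
}}

```text
time: 4.45
ee_pos: [0.5885, -0.0154, 0.0562]
eef_rot: [0.0, 0.786, 0.618, 0.0]
ft_force: [-0.8, -0.1, -0.7]
gripper_width: 0.002
gripper_force: 0.0
```

Emit:
{"op": "step_arm", "data": {
  "steps": [
    [[0, 0, -0.03, 0], [0, 0, -0.03, 0], [0, 0, 0, 0], [0, 0, 0, 0]]
  ]
}}

```text
time: 4.95
ee_pos: [0.5884, -0.0154, 0.0525]
eef_rot: [0.0, 0.786, 0.618, 0.0]
ft_force: [-0.0, -0.5, -0.4]
gripper_width: 0.005
gripper_force: 0.0
```

Emit:
{"op": "step_arm", "data": {
  "steps": [
    [[0, 0, -0.03, 0], [0, 0, 0, 0], [0, 0, 0, 0]]
  ]
}}

```text
time: 5.32
ee_pos: [0.5884, -0.0154, 0.0507]
eef_rot: [0.0, 0.786, 0.618, 0.0]
ft_force: [0.7, -1.0, 0.3]
gripper_width: 0.005
gripper_force: 0.0
```

```bash
python3 - <<'E'
from h import *
from bench import readout
o=readout.observe();print(o['ee_pos'],o['ft_force'],o['ft_torque'],o['gripper_width'])
im=cams.capture('side')[:,:,::-1];x,y=285,200
cv2.imwrite('pics/s2.png',cv2.resize(im[y-50:y+50,x-65:x+65],None,fx=6,fy=6,interpolation=cv2.INTER_CUBIC))
E
```

```text
[ 0.58841246 -0.01540644  0.05069597] [ 0.74265652 -0.98385641  0.33474242] [0.02520133 0.01217437 0.02733001] 0.0053630402689848955
```

View pics/s2.png

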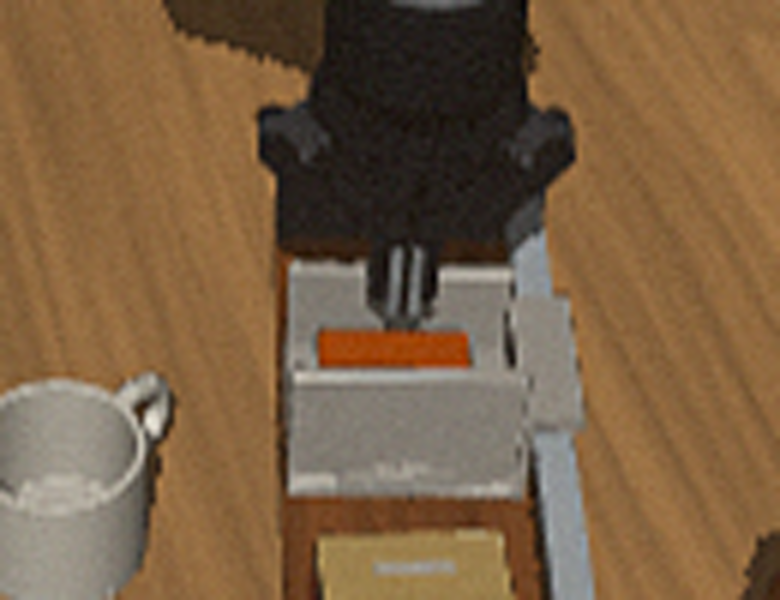

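The fingertip at crop (402,325) sits just at the pad's far edge (row 330), and the pad looks unpressed. Before pressing further I'll check the projections.

```bash
python3 - <<'E'
from h import *
e=np.array([.58841,-.01541,.0507]);ey=np.array([.2358,.9718,0]);ex=np.array([.9718,-.2358,0])
pc=.573*ex+.1165*ey
cr=lambda X:np.round((px('side',X)-[220,150])*6,0).tolist()
ct=lambda X:np.round((px('top',X)-[199.6,104.6])*3.9,0).tolist()
print('tip',cr(e-[0,0,.011]))
for z in(.04,.05):
    for d in(-25,25):print('pad edge',z,d,cr(pc+ey*d/1e3+[0,0,z]),ct(pc+ey*d/1e3+[0,0,z]))
print('rear wall top',cr(pc+ey*.034+[0,0,.075]),'front top',cr(pc-ey*.034+[0,0,.08]),'front bottom',cr(pc-ey*.038+[0,0,.02]))
# inverse: features in side crop on planes -> ey offset from pc
for n,u,v,z in(('rear top',400,270,.075),('front top',405,377,.08),('orange far',395,330,.05),('orange far',395,330,.04),('tip',402,325,.0397),('tip',402,325,.05)):
    X=ray('side',(220+u/6,150+v/6),z)-pc;print(n,z,'ey',round(float(X@ey)*1e3,1),'ex',round(float(X@ex)*1e3,1))
for n,u,v in(('L',275,260),('R',360,274),):
    for z in (.05,.04):
        X=ray('top',(199.6+u/3.9,104.6+v/3.9),z)-pc;print('top orange',n,z,'ey',round(float(X@ey)*1e3,1),'ex',round(float(X@ex)*1e3,1))
E
```

```text
tip [391.0, 367.0]
pad edge 0.04 -25 [389.0, 422.0] [359.0, 282.0]
pad edge 0.04 25 [383.0, 337.0] [269.0, 261.0]
pad edge 0.05 -25 [391.0, 404.0] [361.0, 279.0]
pad edge 0.05 25 [385.0, 320.0] [270.0, 258.0]
rear wall top [388.0, 262.0] front top [397.0, 368.0] front bottom [388.0, 478.0]
rear top 0.075 ey 29.3 ex 5.0
front top 0.08 ey -39.2 ex 3.1
orange far 0.05 ey 19.1 ex 4.0
orange far 0.04 ey 29.6 ex 5.2
tip 0.0397 ey 33.0 ex 8.4
tip 0.05 ey 22.2 ex 7.1
top orange L 0.05 ey 22.0 ex -0.2
top orange L 0.04 ey 21.8 ex 1.3
top orange R 0.05 ey -24.0 ex 2.6
top orange R 0.04 ey -24.7 ex 4.2
```

Other features in the side view sit about 8 crop rows low, a small constant bias. The fingertip is about 50 rows higher than the readout implies, so the tips are really ~25–29 mm higher than the TCP reading says. The zero force agrees. I'll go down in small steps, trusting force and pictures over the nominal height.

Emit:
{"op": "step_arm", "data": {
  "steps": [
    [[0, 0, -0.06, 0], [0, 0, -0.06, 0], [0, 0, -0.06, 0], [0, 0, 0, 0], [0, 0, 0, 0]]
  ]
}}

```text
time: 6.0
ee_pos: [0.5885, -0.0154, 0.0399]
eef_rot: [0.0, 0.786, 0.618, 0.0]
ft_force: [-0.1, 0.2, -0.6]
gripper_width: -0.0
gripper_force: 0.0
```

```bash
python3 - <<'E'
from h import *
from bench import readout
o=readout.observe();print(o['ee_pos'],o['ft_force'],o['ft_torque'],o['gripper_width'],np.round(o['tau'],2),np.round(o['q'],3))
a=[]
for n,(x,y) in(('side',(285,200)),('top',(280,180))):
    im=cams.capture(n)[:,:,::-1]
    a.append(cv2.resize(im[y-40:y+40,x-45:x+45],None,fx=4.4,fy=6,interpolation=cv2.INTER_CUBIC))
cv2.imwrite('pics/s3.png',np.hstack(a))
E
```

```text
[ 0.58849177 -0.01542529  0.03993087] [-0.08929147  0.22131849 -0.60003555] [-0.00498926 -0.02661337  0.02825073] -0.00033262301364786717 [-0.000e+00 -4.554e+01 -1.876e+01 -0.000e+00  1.000e-02 -0.000e+00] [-0.046  0.485  1.75  -0.     0.906  0.192]
```

View pics/s3.png

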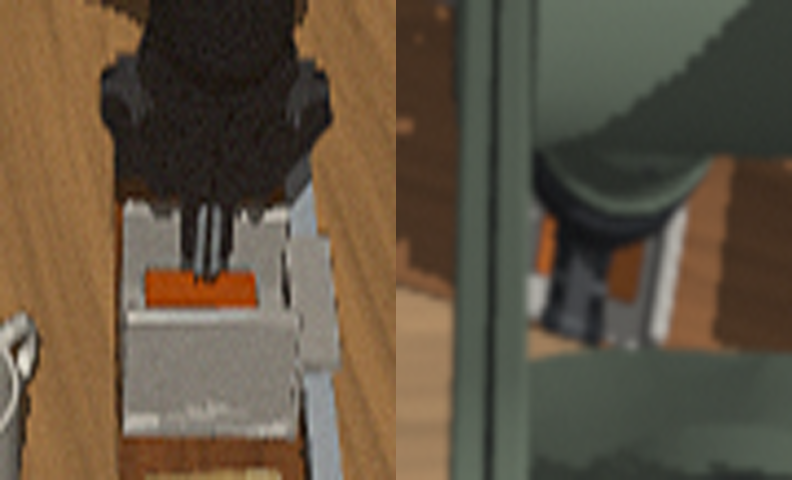

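The tip is now over the orange (panel row 282, pad far edge 270) with no contact, at about 58 mm height. I'll continue down.

Emit:
{"op": "step_arm", "data": {
  "steps": [
    [[0, 0, -0.06, 0], [0, 0, -0.06, 0], [0, 0, 0, 0], [0, 0, 0, 0]]
  ]
}}

```text
time: 6.6
ee_pos: [0.5884, -0.0154, 0.0327]
eef_rot: [0.0, 0.786, 0.618, 0.0]
ft_force: [-1.2, -0.3, -0.1]
gripper_width: 0.001
gripper_force: 0.0
```

Emit:
{"op": "step_arm", "data": {
  "steps": [
    [[0, 0, -0.06, 0], [0, 0, 0, 0], [0, 0, 0, 0]]
  ]
}}

```text
time: 6.98
ee_pos: [0.5884, -0.0154, 0.0291]
eef_rot: [0.0, 0.786, 0.618, 0.0]
ft_force: [0.5, -0.6, 0.3]
gripper_width: 0.002
gripper_force: 0.0
```

Emit:
{"op": "step_arm", "data": {
  "steps": [
    [[0, 0, -0.05, 0], [0, 0, 0, 0], [0, 0, 0, 0]]
  ]
}}

```text
time: 7.35
ee_pos: [0.5884, -0.0154, 0.0261]
eef_rot: [0.0, 0.786, 0.618, 0.0]
ft_force: [0.3, -0.3, -0.9]
gripper_width: 0.003
gripper_force: 0.0
```

Emit:
{"op": "step_arm", "data": {
  "steps": [
    [[0, 0, -0.05, 0], [0, 0, 0, 0], [0, 0, 0, 0]]
  ]
}}

```text
time: 7.72
ee_pos: [0.5884, -0.0154, 0.0231]
eef_rot: [0.0, 0.786, 0.618, 0.0]
ft_force: [0.4, 0.6, 0.9]
gripper_width: 0.002
gripper_force: 0.0
```

Emit:
{"op": "step_arm", "data": {
  "steps": [
    [[0, 0, -0.04, 0], [0, 0, 0, 0], [0, 0, 0, 0]]
  ]
}}

```text
time: 8.1
ee_pos: [0.5885, -0.0154, 0.0207]
eef_rot: [0.0, 0.786, 0.618, 0.0]
ft_force: [-0.7, 0.1, 0.5]
gripper_width: -0.0
gripper_force: 0.0
```

```bash
python3 - <<'E'
from h import *
from bench import readout
o=readout.observe();print(o['ee_pos'],o['ft_force'],o['ft_torque'])
im=cams.capture('side')[:,:,::-1];x,y=285,200
cv2.imwrite('pics/s4.png',cv2.resize(im[y-50:y+50,x-65:x+65],None,fx=6,fy=6,interpolation=cv2.INTER_CUBIC))
E
```

```text
[ 0.58846141 -0.01541754  0.02071793] [-0.72718897  0.05890717  0.53883811] [ 0.01436033 -0.01684027 -0.0284758 ]
```

View pics/s4.png

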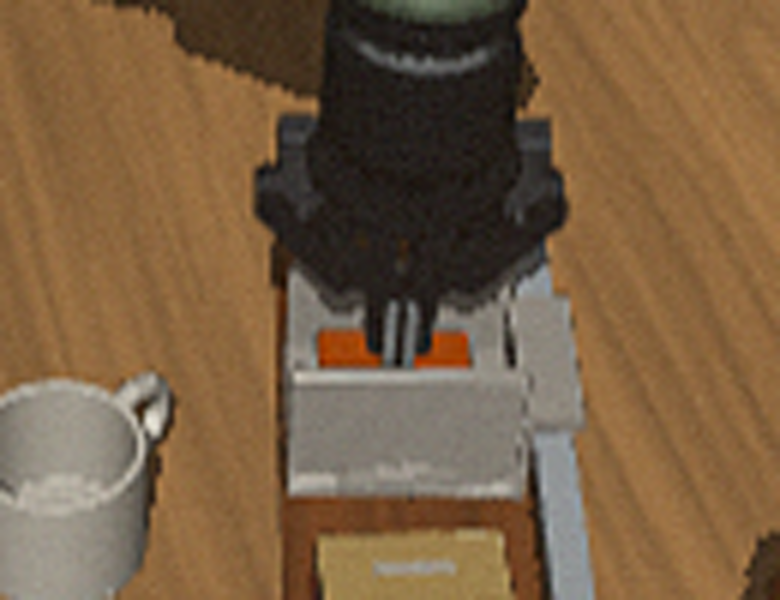

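The tip now hides behind the front wall's top edge (row 375), over the pad, at about 45–50 mm, so contact is near. I'll continue with small steps.

Emit:
{"op": "step_arm", "data": {
  "steps": [
    [[0, 0, -0.04, 0], [0, 0, 0, 0], [0, 0, 0, 0]]
  ]
}}

```text
time: 8.52
ee_pos: [0.5887, -0.0154, 0.0187]
eef_rot: [0.0, 0.786, 0.618, 0.0]
ft_force: [0.0, 0.0, 2.0]
gripper_width: 0.003
gripper_force: 1.6
```

Emit:
{"op": "step_arm", "data": {
  "steps": [
    [[0, 0, -0.05, 0], [0, 0, 0, 0], [0, 0, 0, 0]]
  ]
}}

```text
time: 8.9
ee_pos: [0.5887, -0.0154, 0.0155]
eef_rot: [0.0, 0.786, 0.618, 0.0]
ft_force: [-1.0, -0.3, 3.3]
gripper_width: 0.0
gripper_force: 2.1
```

Emit:
{"op": "step_arm", "data": {
  "steps": [
    [[0, 0, -0.05, 0], [0, 0, 0, 0], [0, 0, 0, 0]]
  ]
}}

```text
time: 9.28
ee_pos: [0.5887, -0.0154, 0.0124]
eef_rot: [0.0, 0.786, 0.618, 0.0]
ft_force: [0.8, -0.3, 5.8]
gripper_width: -0.001
gripper_force: 2.6
```

Emit:
{"op": "step_arm", "data": {
  "steps": [
    [[0, 0, -0.025, 0], [0, 0, 0, 0], [0, 0, 0, 0]]
  ]
}}

```text
time: 9.65
ee_pos: [0.5887, -0.0154, 0.0112]
eef_rot: [0.0, 0.786, 0.618, 0.0]
ft_force: [-0.5, 0.3, 6.7]
gripper_width: -0.0
gripper_force: 3.3
```

Emit:
{"op": "step_arm", "data": {
  "steps": [
    [[0, 0, -0.025, 0], [0, 0, 0, 0], [0, 0, 0, 0]]
  ]
}}

```text
time: 10.02
ee_pos: [0.5888, -0.0155, 0.0111]
eef_rot: [0.0, 0.786, 0.618, 0.001]
ft_force: [-2.8, -0.5, 16.3]
gripper_width: -0.003
gripper_force: 7.4
```

The hard stop is reached (z stays at 0.011, force 16 N), so the pad is fully down. Now I push along rack +y.

Emit:
{"op": "step_arm", "data": {
  "steps": [
    [[0.016, 0.065, 0, 0], [0.016, 0.065, 0, 0], [0.016, 0.065, 0, 0], [0.016, 0.065, 0, 0], [0.016, 0.065, 0, 0], [0.016, 0.065, 0, 0], [0.016, 0.065, 0, 0], [0.016, 0.065, 0, 0], [0.016, 0.065, 0, 0], [0.016, 0.065, 0, 0]]
  ]
}}

```text
time: 11.28
ee_pos: [0.5982, 0.0231, 0.0111]
eef_rot: [0.001, 0.786, 0.619, 0.0]
ft_force: [-3.2, -2.6, 13.7]
gripper_width: 0.003
gripper_force: 7.5
```

Emit:
{"op": "step_arm", "data": {
  "steps": [
    [[0.016, 0.065, 0, 0], [0.016, 0.065, 0, 0], [0.016, 0.065, 0, 0], [0.016, 0.065, 0, 0], [0.016, 0.065, 0, 0], [0.016, 0.065, 0, 0], [0.016, 0.065, 0, 0], [0.016, 0.065, 0, 0], [0.016, 0.065, 0, 0]]
  ]
}}

```text
time: 12.4
ee_pos: [0.6067, 0.0583, 0.0111]
eef_rot: [0.0, 0.786, 0.618, -0.0]
ft_force: [-3.3, -2.2, 15.4]
gripper_width: 0.004
gripper_force: 7.4
```

Emit:
{"op": "step_arm", "data": {
  "steps": [
    [[0.012, 0.048, 0, 0], [0.012, 0.048, 0, 0], [0.012, 0.048, 0, 0], [0, 0, 0, 0]]
  ]
}}

```text
time: 12.9
ee_pos: [0.6089, 0.0673, 0.0111]
eef_rot: [0.0, 0.786, 0.618, 0.0]
ft_force: [-3.3, 0.1, 15.3]
gripper_width: -0.003
gripper_force: 7.3
```

Emit:
{"op": "step_arm", "data": {
  "steps": [
    [[0.012, 0.048, 0, 0], [0.012, 0.048, 0, 0], [0.012, 0.048, 0, 0], [0, 0, 0, 0]]
  ]
}}

```text
time: 13.4
ee_pos: [0.6109, 0.0733, 0.011]
eef_rot: [0.002, 0.785, 0.619, -0.001]
ft_force: [-2.9, -8.2, 16.1]
gripper_width: 0.0
gripper_force: 7.4
```

Emit:
{"op": "step_arm", "data": {
  "steps": [
    [[0.008, 0.032, 0, 0], [0.008, 0.032, 0, 0], [0, 0, 0, 0]]
  ]
}}

```text
time: 13.78
ee_pos: [0.612, 0.077, 0.011]
eef_rot: [0.002, 0.785, 0.619, -0.001]
ft_force: [-3.2, -9.4, 15.4]
gripper_width: 0.001
gripper_force: 7.2
```

```bash
python3 - <<'E'
from h import *
from bench import readout
o=readout.observe();print(o['ee_pos'],o['ft_force'])
im=cams.capture('side')[:,:,::-1];x,y=285,195
cv2.imwrite('pics/s5.png',cv2.resize(im[y-50:y+50,x-65:x+65],None,fx=6,fy=6,interpolation=cv2.INTER_CUBIC))
E
```

```text
[0.61199666 0.07697634 0.01102035] [-3.21910394 -9.41208222 15.39606267]
```

View pics/s5.png

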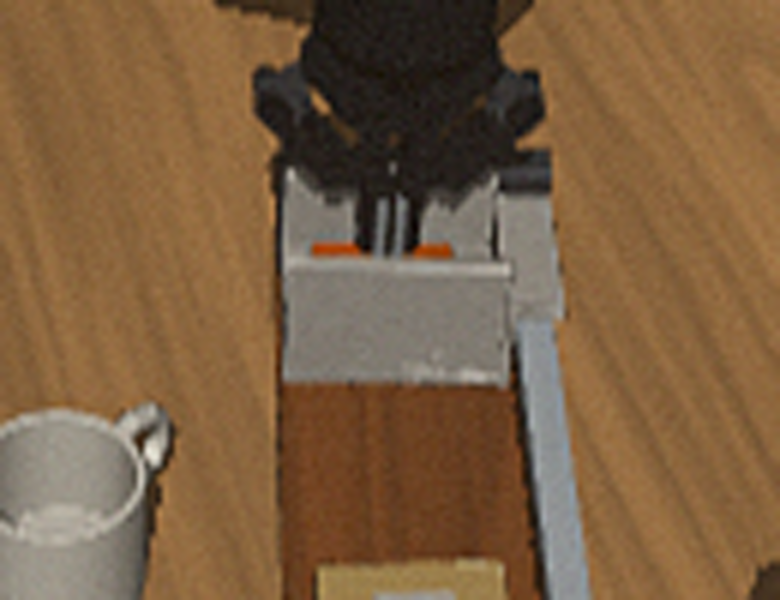

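The stop is at or nearly at the post (crop row 190) with the pad still down. It is still creeping at a constant ~9 N, so I'll push until the force rises sharply.

Emit:
{"op": "step_arm", "data": {
  "steps": [
    [[0.008, 0.032, 0, 0], [0, 0, 0, 0], [0, 0, 0, 0]]
  ]
}}

```text
time: 14.2
ee_pos: [0.6121, 0.0776, 0.011]
eef_rot: [0.002, 0.785, 0.619, -0.002]
ft_force: [-3.6, -13.0, 15.5]
gripper_width: -0.003
gripper_force: 10.4
```

Emit:
{"op": "step_arm", "data": {
  "steps": [
    [[0.008, 0.032, 0, 0], [0, 0, 0, 0], [0, 0, 0, 0]]
  ]
}}

```text
time: 14.58
ee_pos: [0.6121, 0.0776, 0.011]
eef_rot: [0.003, 0.785, 0.619, -0.003]
ft_force: [-3.6, -20.6, 17.4]
gripper_width: 0.003
gripper_force: 14.5
```

The position no longer changes and the force has risen to 20 N, so the stop is fully home. I'll ease the push slightly and lift straight off.

Emit:
{"op": "step_arm", "data": {
  "steps": [
    [[-0.004, -0.02, 0, 0], [0, 0, 0.08, 0], [0, 0, 0.08, 0], [0, 0, 0.08, 0], [0, 0, 0.08, 0], [-0.004, -0.016, 0.2, 0], [0, 0, 0.3, 0], [0, 0, 0.4, 0], [0, 0, 0.5, 0], [0, 0, 0.5, 0], [0, 0, 0.5, 0], [0, 0, 0, 0]]
  ]
}}

```text
time: 16.08
ee_pos: [0.6134, 0.0816, 0.174]
eef_rot: [0.001, 0.786, 0.618, 0.001]
ft_force: [0.1, 0.9, -0.9]
gripper_width: -0.004
gripper_force: 0.0
```

Emit:
{"op": "step_arm", "data": {
  "steps": [
    [[-0.3, 0.6, 0.2, 0], [-0.3, 0.6, 0.2, 0], [-0.3, 0.6, 0, 0], [-0.3, 0.6, 0, 0], [-0.3, 0.6, 0, 0], [-0.3, 0.6, 0, 0], [0, 0, 0, 0], [0, 0, 0, 0]]
  ]
}}

```text
time: 17.08
ee_pos: [0.504, 0.2967, 0.1951]
eef_rot: [0.0, 0.786, 0.618, -0.001]
ft_force: [0.3, 0.1, 0.1]
gripper_width: 0.001
gripper_force: 0.0
```

```bash
python3 - <<'E'
from h import *
from bench import readout
o=readout.observe();print(o['time'],o['ee_pos'],o['ft_force'])
a=[]
for n,(x,y) in(('top',(290,180)),('side',(285,220))):
    im=cams.capture(n)[:,:,::-1]
    a.append(cv2.resize(im[y-80:y+80,x-100:x+100],None,fx=2,fy=3.7) if 0 else cv2.resize(im[y-80:y+80,x-100:x+100],(400,320),interpolation=cv2.INTER_CUBIC))
cv2.imwrite('pics/f.png',np.hstack(a))
E
```

```text
17.075 [0.50400446 0.29673326 0.1950742 ] [0.31497091 0.11125824 0.07302331]
```

View pics/f.png

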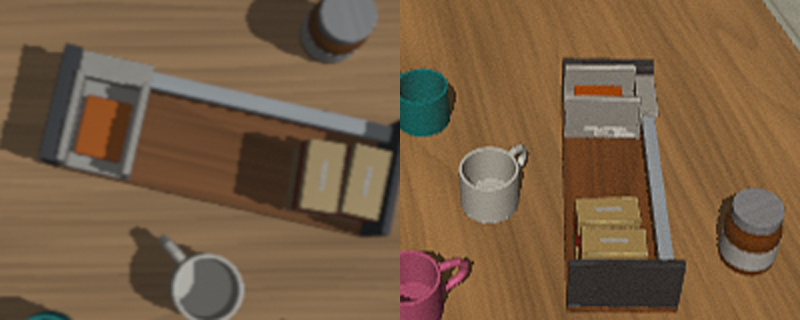

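The stop sits flush against the dark post (top panel (70,105)) and the pad is fully visible and up. The cartons, cup and jar have not moved, so I'm handing in.

```bash
python3 -c "
from bench import bot
print(bot.sign_off())"
```

```text
the job is handed in; nothing more can be done
None
```

I pressed the pad fully down and pushed the stop home against the end post, then lifted off. In the last pictures the pad was up and the cartons, cup and jar had not moved; the job is handed in, but no verdict came back.

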